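# Clamp a jar on the one-handed board, unscrew its tight lid and hold it over the mouth

### The job

The glass jar stands loose between the jaws of the clamp on the white preparation board: swing the clamp lever all the way over so that the jaws brace the jar. Then unscrew the tight metal lid anticlockwise, stop turning as soon as its threads let go, lift it just clear and finish while still holding the lid level a little above the jar's mouth. The jar must stay upright in the shut clamp without being twisted round, and the other things on the worktop stay where they are.

Things in the scene. Friction and masses are not known exactly. Their poses are not given: they have to be found in the camera images.
- board: White one-handed preparation board, 260 x 200 mm, fixed, top 18 mm above the worktop. Origin: centre of its underside; z up; x is the clamping direction, from the lever (near edge) to the fixed V-shaped jaw (far edge). Jaws are grey with rubber faces, tops 68 mm above the worktop. The clamped jar's axis is at x = +55 mm, y = 0; before that up to 10 mm short of it and 3 mm aside.
- clamp_lever (a joint): Steel cam lever of the clamp, turns in the horizontal plane about an upright pivot. 0: open, arm along the board's -x (start 0 to 0.25). Grows as the lever swings CLOCKWISE seen from above, to its end stop at 1.57 rad: arm along the board's +y, jaw shut. Stays where it is left; needs 4 N at the knob, 6 N at the end.
- lever_knob (a point): Centre of the gripping height of the upright black round knob on the lever's end, 25 mm in diameter, its top 15 mm above this point, its underside 19 mm below it; 80 mm from the pivot, 77 mm above the worktop. The knob can turn in a grasp as the lever swings.
- clamp_pivot (a point): Point on the lever's upright pivot axis, at the same height as lever_knob.
- clamp_jaw: Sliding grey jaw (23 x 64 mm, top 67 mm above the worktop) with a springy rubber face that the cam pushes 8.5 mm toward the jar; shut, it presses on the jar with about 30 N and holds it against the fixed V-shaped jaw.
- jar: Round glass jar with amber contents, 66 mm in diameter, 0.3 to 0.5 kg, 99.5 mm high to its rim; the neck is 46 mm wide from 81 mm up. Origin: centre of its underside, z up. Its yaw is arbitrary.
- jar_mouth (a point): Centre of the jar's mouth, level with the rim (99.5 mm above the jar's origin). Three short sloped threads stand out from the neck below it.
- jar_side (a point): A point on the jar's side wall, 33 mm from the axis along the jar's x, 40 mm up; shows whether the jar has been twisted.
- lid: Round aluminium lid, 62 mm in diameter (63 mm at the bead round its lower edge), 20 mm high, 0.08 kg, screwed on tight with a springy liner. Origin: centre of its lower edge, z up; on the closed jar 84 mm above the jar's origin, so that the skirt covers 15 mm of the neck. At the start its x axis is within 0.1 rad of the jar's.
- lid_top (a point): Centre of the lid's top face, 20 mm above the lid's origin. Turned anticlockwise (from above) by 0.75 to 0.95 rad from the start, the lid rises 2.5 mm and its three lugs come out from under the threads: then it lifts straight off (up to about 1.6 rad, where the next threads begin). Breaking it loose takes 0.4 to 0.7 N m, which fades as the threads let go.
- salt_shaker: Salt shaker, 44 x 90 mm, a bystander at the back of the worktop. Origin: centre of its underside.
- spice_jar: Spice jar, 45 x 106 mm, a bystander at the back of the worktop. Origin: centre of its underside.
- tomato_tin: Small food tin, 75 x 58 mm, a bystander in front of the sink. Origin: centre of its underside.
- kitchen_timer: Round white kitchen timer, 61 x 49 mm, a bystander in front of the sink. Origin: centre of its underside.
Mind the look-alikes: they are no part of the job. Of the things that look like the lid, the smaller one is meant.

How it is judged (in metres and radians):
On the way, in this order (a step that is already met when the one before it is completed fails the run):
1. the clamp lever is swung over and the sliding jaw braces the jar, the lid still screwed on (value of joint clamp_lever above 1.35 rad and contact force between clamp_jaw and jar above 15 N and angle between the x axis of lid and the x axis of jar, either way round below 0.4 rad), for 0.2 s.
2. the lid has been unscrewed on the braced jar (angle between the x axis of lid and the x axis of jar, either way round above 0.65 rad and contact force between clamp_jaw and jar above 15 N and z of lid in the frame of jar below 0.1 m), for 0.05 s.
At the end, for the whole second after the job is handed in: Lid in the fingers, still, level within 10 degrees, lower edge 2 to 50 mm above the rim, centred within 15 mm over the mouth, not touching the jar. Lever at 1.35 rad or more, jaw pressing the jar with over 15 N; jar upright (5 degrees) and on the board (within 5 mm) (z of lid in the frame of jar between 0.1015 and 0.15 m and horizontal distance between lid and jar_mouth below 0.015 m and angle between lid's own z axis and vertical below 0.17 rad and contact force between lid and the fingers above 2 N and contact force between lid and jar below 0.1 N and linear speed of lid below 0.03 m/s and value of joint clamp_lever above 1.35 rad and contact force between clamp_jaw and jar above 15 N and angle between jar's own z axis and vertical below 0.08 rad and z of jar in the frame of board below 0.023 m); the arm keeps its last pose, push and grip.
It fails at once if the jar is twisted or shoved: the point on its side moves more than 20 mm (distance of jar_side from where it was at the start of the episode above 0.02 m).
It fails at once if the lid is turned on and on: more than about 83 degrees from its closed position (angle between the x axis of lid and the x axis of jar, either way round above 1.45 rad).
It fails at once if the jar is lifted off the board by more than 8 mm (z of jar in the frame of board above 0.026 m).
It fails at once if a bystander is moved by more than 20 mm (distance of any of salt_shaker, spice_jar, tomato_tin, kitchen_timer from where it was at the start of the episode above 0.02 m).
It also fails if it takes over 54 s, if anything falls off the work surface, if the arm or the gripper's body presses on something with over 40 N, if the wrist force passes 120 N, or if a joint passes its speed limit or range.

### The arm

A 6-joint arm with a two-finger parallel gripper is mounted at the origin on a cart in front of the work surface, level with it; the furniture and walls round the work are solid. World frame = base frame: x ahead of the robot, y to its left, z up, the work surface at z = 0. Lengths are in m, angles in degrees, forces in N, time in s.
With the tool pointing down it reaches from about 0.425 to 0.925 m from the base axis. Payload 12.5 kg.
Tool frame: the origin (TCP) lies at the very end of the fingers, on their centre line; the grasp point (between the pads) lies 19 mm behind it (env.grip_depth is the distance from the TCP to the grasp point, in m); z points along the fingers, y is the line along which they close (so a half turn about z gives the same grasp; the last joint's range is limited). The gripper opens to 85 mm and grips with 20 to 120 N. Pads are 22 mm wide; open, the fingers measure 114 mm over their backs; the gripper's body (76 mm by 85 mm) begins 54 mm behind the grasp point. The pads swing forward as they close: fully open they stand 13 mm farther back than shut.
Start: joints at [-80.478, 28.126, 89.318, -0, 62.55, -6.05], TCP at [0.168, -0.602, 0.231] pointing down, gripper open.
Joint ranges: [-177.58, 177.58], [-47.91, 125.51], [2.72, 160], [-65.01, 245.01], [3.68, 167.84], [-153.87, 153.87]. Speed limits (degrees/s): [127.2, 127.2, 159.86, 180, 180, 180].

### API

Orientations are given as a 3x3 rotation matrix whose columns are the frame's x, y, z axes.
In Python, from workcell import monitor, optics, workorder, env gives the robot as it stands.
- The arm moves only by the tool move_arm, never from a script. Its arguments are lists of equal length, an entry for each row: "travel": the shift along the tool's x, y, z in cm, a list of three; "rot": the turn, a rotation vector about the tool's x, y, z in rad, a list of three; "claw": the finger opening in cm, from 0 to 8.54. In form: {"travel": [[x, y, z], ...], "rot": [[rx, ry, rz], ...], "claw": [claw, ...]}. A call has 1 to 12 rows; each row is the pose to reach, as a shift and turn from the pose commanded when the call began, along the tool's axes at that moment; what a row does not reach only later rows make up. A row lasts 1/12 s, in which the tool goes at most 41.7 mm and 7.16 degrees, less where a joint would pass 70% of its speed; a pose out of reach is approached as far as the arm can. A call with a gripper value outside its range is refused whole. The fingers move at their own pace and stop on an object; "force" is the grip in N (left out, the last holds). Time passes only in rows, so rows that repeat a pose let the fingers close. It gives the time, the measured TCP pose, the force, the opening and the grip force at its end, in the units of the state.
- monitor.sense(): the state, without advancing time (a new reading comes with each control period).
- optics.grab_frame(name): name is "scene" or "side" or "wrist"; returns (picture, depth): 420x560x3 uint8, blue, green, red; 420x560 float32, m along the optical axis (not along the pixel's ray), 0 where there is no reading.
- optics.get_calibration(name): a dict with "vfov" (degrees; the focal length in pixels is half the picture's height over the tangent of half this angle, whatever the lens; pixels are square), "cx", "cy" (the principal point, pixels), "D" ([k1, k2, p1, p2, k3] as OpenCV has them; the pictures are not rectified), "view" (4x4, takes a point from world to camera coordinates). Camera axes: x right, y up, looking along -z (the intrinsics and any distortion apply to the point x, -y, -z); pixel columns grow to the right and rows downward; lengths in m; the calibration is good to about 2 mm. A picture is of the moment at which its call begins: read the wrist's pose just before it. get_calibration takes no time and is no camera call; for the wrist camera it gives the pose at the moment of the call.
- workorder.finish_job(): hands the job in; it is judged then, once.
The state is a dict: "time": time; "joint_pos": joint angles; "qvel": joint speeds; "effort": joint torques, N m; "eef_pos": TCP position; "tcp_rot": TCP orientation; "ft_force": force on the tool from outside, world axes, zero at the start; "torque": the same for the moment, N m; "finger_gap": finger opening in m; "grasp_force": force on a finger pad.
Only numpy, scipy, OpenCV 4.12 (cv2) and the standard library are available. Lean on these libraries where they do the work, as an engineer would, in place of code of your own. Each camera call takes 0.05 s, during which the arm holds its last target. There are 200 camera calls.

## Working session

There is one attempt and no reset: what is moved stays moved. The work goes in short steps, Python scripts to look and compute and a tool call to move; the robot and the scene stay as the last step left them, time stands still between calls to the robot, and variables do not carry over. Pictures are saved under pics/ and viewed, at most 10 in all, crops included, and the job is handed in when it is done.

Besides the shell and the picture viewer there is one more tool, called after "Request:" by a JSON object that holds its "api" and its "payload". move_arm: Moves the arm, as the interface text tells. Its arguments: {"type":"object","properties":{"travel":{"type":"array"},"rot":{"type":"array"},"claw":{"type":"array"},"force":{"type":"number"}},"required":["travel","rot","claw"]}

```bash
ls; mkdir -p pics; cat > h.py <<'E'
import numpy as np, cv2
from workcell import monitor, optics, workorder, env
def grab(n):
    c=optics.get_calibration(n); p,d=optics.grab_frame(n); return p,d,c
def K(c):
    f=210/np.tan(np.radians(c["vfov"])/2); return np.array([[f,0,c["cx"]],[0,f,c["cy"]],[0,0,1]])
def world(d,c):
    """HxWx3 world points, nan where no depth"""
    h,w=d.shape; u,v=np.meshgrid(np.arange(w),np.arange(h))
    n=cv2.undistortPoints(np.stack([u,v],-1).reshape(-1,1,2).astype(float),K(c),np.array(c["D"],float)).reshape(h,w,2)
    P=np.stack([n[...,0]*d,-n[...,1]*d,-d,np.ones_like(d)],-1)
    X=(P@np.linalg.inv(np.array(c["view"])).T)[...,:3]; X[d==0]=np.nan; return X
E
python3 - <<'E'
from h import *
print(monitor.sense())
for n in("scene","side"):
    p,d,c=grab(n); cv2.imwrite(f"pics/{n}0.png",p); np.savez(f"{n}0.npz",p=p,X=world(d,c)); print(n,np.linalg.inv(c["view"])[:3,3])
E
```

```text
pics
{'time': 0.0, 'joint_pos': array([-8.04802061e+01,  2.81666522e+01,  8.93494442e+01, -1.35919383e-03,
        6.25488003e+01, -6.04963152e+00]), 'qvel': array([ 0.00270038, -0.05173851, -0.05944629, -0.00556452,  0.10896548,
        0.03654692]), 'effort': array([-3.65704147e-05, -6.18444514e+01, -2.61598992e+01, -1.27514818e-04,
        3.96815100e-03, -5.09091308e-06]), 'eef_pos': array([ 0.16774272, -0.60184431,  0.23070467]), 'tcp_rot': array([[ 9.63303004e-01,  2.68416241e-01, -2.08090517e-04],
       [ 2.68416303e-01, -9.63302366e-01,  1.11358191e-03],
       [ 9.84493837e-05, -1.12857169e-03, -9.99999358e-01]]), 'ft_force': array([-0.29101171,  0.33515459, -0.18368059]), 'torque': array([0.02078855, 0.03180738, 0.00108431]), 'grasp_force': 0.0, 'finger_gap': 0.0852848746171097}
scene [-0.13151252  0.94647011  0.79211612]
side [0.57255728 0.75573803 0.78733815]
```

View pics/scene0.png

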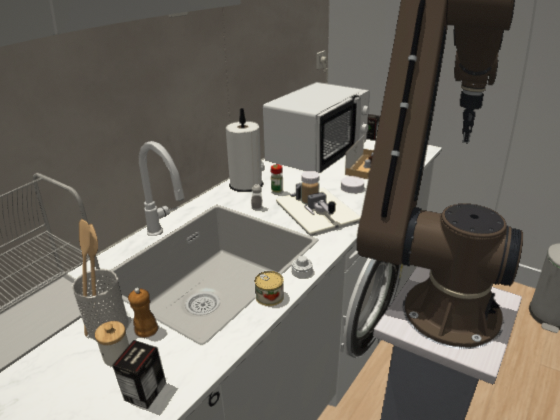

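View pics/side0.png

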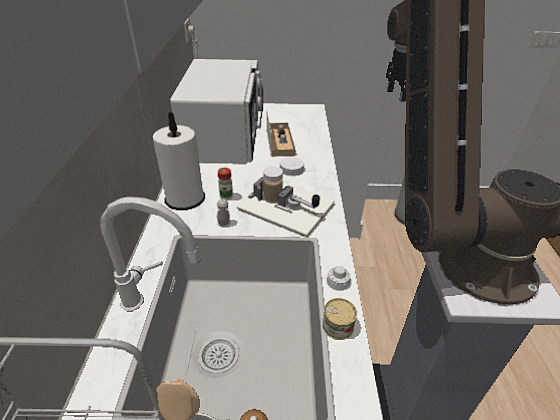

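The board with the clamp lies around side (287,205) and scene (318,205). In the side picture the jar lid is at (272,174), the knob at (316,201), and the look-alike lid at (291,165). Next I measure them.

```bash
python3 - <<'E'
from h import *
for n,pts in(("side",dict(lid=(272,172),knob=(316,199),look=(291,164),bl=(241,209),bb=(308,231),br=(333,195),piv=(286,195),salt=(223,205),spice=(225,172))),("scene",dict(lid=(311,177),knob=(332,205),piv=(315,200),look=(352,183)))):
    z=np.load(n+"0.npz"); X=z["X"]
    for k,(u,v) in pts.items(): print(n,k,X[v,u].round(3))
    p=z["p"]; cv2.imwrite(f"pics/{n}z.png",cv2.resize(p[145:240,225:345] if n=="side" else p[155:240,260:380],None,fx=6,fy=6,interpolation=cv2.INTER_CUBIC))
    b=(abs(X[...,2]-.018)<.006)&(X[...,0]>.3)&(X[...,1]<0)&(p.min(2)>90)
    q=X[b]; 
    m,l,s,_=cv2.connectedComponentsWithStats(b.astype(np.uint8))
    i=1+s[1:,4].argmax(); q=X[l==i]; print(len(q),np.median(q,0),cv2.minAreaRect(q[:,:2].astype(np.float32)))
    t=(X[...,2]>.112)&(X[...,2]<.13)&(X[...,0]>.4)&(X[...,1]<-.3)
    m,l,s,ce=cv2.connectedComponentsWithStats(t.astype(np.uint8))
    for i in range(1,m):
        if s[i,4]>15: print("z~.12",ce[i].round(),s[i,4],X[l==i].mean(0).round(3),cv2.minAreaRect(X[l==i][:,:2].astype(np.float32)))
E
```

```text
side lid [ 0.601 -0.276  0.123]
side knob [ 0.466 -0.182  0.09 ]
side look [ 0.536 -0.476  0.03 ]
side bl [ 0.7   -0.228  0.009]
side bb [ 0.488 -0.118  0.017]
side br [ 0.392 -0.328  0.   ]
side piv [ 0.555 -0.241  0.06 ]
side salt [ 0.743 -0.154  0.081]
side spice [ 0.753 -0.297  0.105]
1686 [ 0.54468077 -0.20422823  0.01739188] ((0.5561327934265137, -0.25258636474609375), (0.20079296827316284, 0.26042506098747253), 59.9605712890625)
z~.12 [290.  79.] 210 [ 0.541 -1.101  0.121] ((0.5420271158218384, -1.1034612655639648), (0.28349611163139343, 0.025141902267932892), 2.0231823921203613)
z~.12 [257.  99.] 17 [ 0.683 -0.863  0.12 ] ((0.6808568835258484, -0.8576131463050842), (0.0723789781332016, 0.010535027831792831), 89.43529510498047)
z~.12 [224. 139.] 251 [ 0.78  -0.491  0.121] ((0.7826657295227051, -0.49136409163475037), (0.19887672364711761, 0.01687503606081009), 1.9084910154342651)
z~.12 [153. 160.] 36 [ 0.991 -0.332  0.122] ((0.9907823801040649, -0.33201706409454346), (0.0031341766007244587, 0.061535194516181946), 0.25736191868782043)
z~.12 [273. 167.] 21 [ 0.599 -0.305  0.121] 
[... 600 characters left out ...]
34519958, -1.0242176055908203), (0.06075674667954445, 0.06319519877433777), 3.910553216934204)
z~.12 [364. 123.] 40 [ 0.683 -0.887  0.12 ] ((0.6801968812942505, -0.8981619477272034), (0.022804414853453636, 0.08398926258087158), 3.845918655395508)
z~.12 [435. 121.] 25 [ 0.416 -1.099  0.121] ((0.4160902202129364, -1.0993398427963257), (0.017046738415956497, 0.025765957310795784), 84.5241470336914)
z~.12 [310. 142.] 370 [ 0.767 -0.558  0.121] ((0.7394260168075562, -0.5925803184509277), (0.427485853433609, 0.20707926154136658), 51.32200622558594)
z~.12 [262. 134.] 16 [ 0.992 -0.528  0.121] ((0.9925673604011536, -0.5246890187263489), (0.007372367661446333, 0.03143277391791344), 7.596560001373291)
```

View pics/sidez.png

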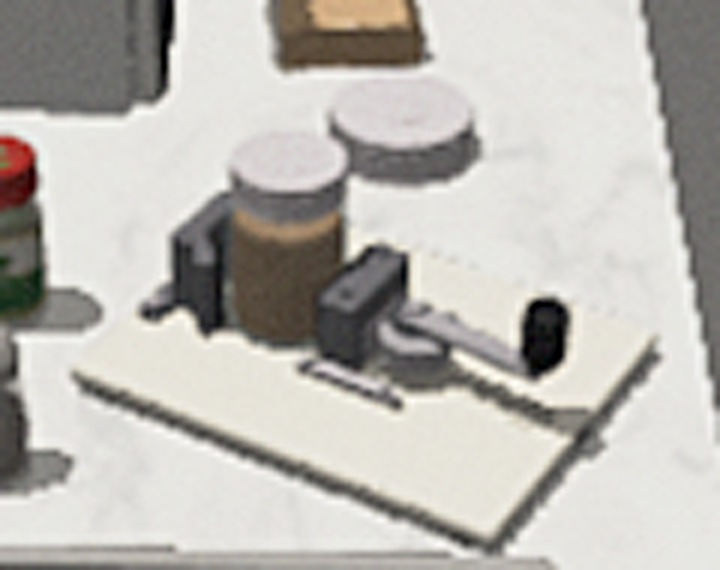

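The side close-up shows the lid at crop (290,160), the sliding jaw at (365,300), the knob at (545,335) with its arm toward the pivot at (410,335), and the V jaw behind the jar. The board measures 200 x 260 mm, centred at (0.557,-0.253), with +x at -30°. The lid top reads z 0.122, as expected.

Next I move above the clamp for a wrist view.

```bash
cat >> h.py <<'E'
from scipy.spatial.transform import Rotation as Ro
def go(p,yaw):
    """travel cm / rot for TCP at p, tool down, tool y axis at yaw (deg)"""
    s=monitor.sense(); R=np.array(s["tcp_rot"]); a=np.radians(yaw)
    y=np.array([np.cos(a),np.sin(a),0]); z=np.array([0,0,-1.]); T=np.stack([np.cross(y,z),y,z],1)
    print("t",round(s["time"],2),"at",np.round(s["eef_pos"],4),"travel",(R.T@(np.array(p)-s["eef_pos"])*100).round(2),"rot",Ro.from_matrix(R.T@T).as_rotvec().round(3))
E
python3 -c "
from h import *
go([.5,-.22,.26],15)"
```

```text
t 0.1 at [ 0.1678 -0.6018  0.2308] travel [ 42.25 -27.87  -2.89] rot [-1.000e-03 -1.000e-03 -1.561e+00]
```

Request:
{"api": "move_arm", "payload": {"travel": [[3.5, -2.3, -0.2], [7, -4.6, -0.5], [10.5, -7, -0.7], [14, -9.3, -1], [17.5, -11.6, -1.2], [21, -13.9, -1.5], [24.5, -16.2, -1.7], [28, -18.5, -2], [31.5, -20.8, -2.2], [35, -23.1, -2.5], [38.5, -25.4, -2.7], [42, -27.8, -2.9]], "rot": [[0, 0, -0.12], [0, 0, -0.24], [0, 0, -0.36], [0, 0, -0.48], [0, 0, -0.6], [0, 0, -0.72], [0, 0, -0.84], [0, 0, -0.96], [0, 0, -1.08], [0, 0, -1.2], [0, 0, -1.32], [0, 0, -1.44]], "claw": [8.5, 8.5, 8.5, 8.5, 8.5, 8.5, 8.5, 8.5, 8.5, 8.5, 8.5, 8.5]}}

```text
time: 1.1
eef_pos: [0.4958, -0.2232, 0.2601]
tcp_rot: [[-0.146, 0.989, -0.0], [0.989, 0.146, -0.0], [-0.0, -0.0, -1.0]]
ft_force: [1.5, -0.8, 0.5]
finger_gap: 0.0848
grasp_force: 0.0
```

Request:
{"api": "move_arm", "payload": {"travel": [[0, 0, 0], [0, 0, 0], [0, 0, 0], [0, 0, 0]], "rot": [[0, 0, -0.12], [0, 0, -0.12], [0, 0, -0.12], [0, 0, -0.12]], "claw": [8.5, 8.5, 8.5, 8.5]}}

```text
time: 1.43
eef_pos: [0.4943, -0.2257, 0.2599]
tcp_rot: [[-0.253, 0.967, -0.001], [0.967, 0.253, 0.0], [0.0, -0.0, -1.0]]
ft_force: [0.6, -0.5, -0.2]
finger_gap: 0.0851
grasp_force: 0.0
```

```bash
python3 - <<'E'
from h import *
go([.5,-.22,.26],15)
p,d,c=grab("wrist"); X=world(d,c); np.savez("w1.npz",p=p,X=X); cv2.imwrite("pics/w1.png",p); print(np.linalg.inv(c["view"])[:3,3])
E
```

```text
t 1.43 at [ 0.4943 -0.2257  0.2599] travel [ 0.4   0.7  -0.01] rot [-0.    -0.    -0.006]
[ 0.47642677 -0.15812313  0.40296392]
```

View pics/w1.png

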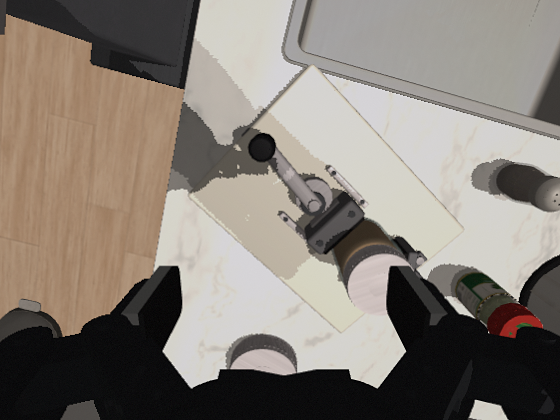

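The wrist view shows the knob at (262,148), the pivot near (317,193), the jaw at (334,222) and the lid top around (382,280), partly hidden by a finger. I measure the knob and lid by height.

```bash
python3 - <<'E'
from h import *
z=np.load("w1.npz");X=z["X"];p=z["p"]; Z=X[...,2]
def comp(m,near,name):
    n,l,s,ce=cv2.connectedComponentsWithStats(m.astype(np.uint8))
    i=min([k for k in range(1,n) if s[k,4]>30],key=lambda k:np.hypot(*(ce[k]-near)))
    q=X[l==i]; (c,r)=cv2.minEnclosingCircle(q[:,:2].astype(np.float32)); print(name,s[i,4],ce[i],q.mean(0).round(4),"z",np.median(q[:,2]).round(4),"circ",np.round(c,4),round(r,4)); return q
comp((Z>.088)&(Z<.096),(262,148),"knob")
q=comp((Z>.117)&(Z<.127),(375,280),"lid")
# circle fit of lid with fixed r from upper boundary: hull pts
h=cv2.convexHull(q[:,:2].astype(np.float32))[:,0]
from scipy.optimize import least_squares
f=least_squares(lambda c:np.hypot(*(h-c).T)-.031,q[:,:2].mean(0),loss="soft_l1",f_scale=.001);print("lid fit",f.x)
q=comp((Z>.062)&(Z<.072),(334,222),"jaw"); print(cv2.minAreaRect(q[:,:2].astype(np.float32)))
b=(abs(Z-.018)<.004)&(p.min(2)>80); n,l,s,_=cv2.connectedComponentsWithStats(b.astype(np.uint8)); q=X[l==1+s[1:,4].argmax()]
print("board",cv2.minAreaRect(q[:,:2].astype(np.float32)),np.median(q[:,2]))
E
```

```text
knob 574 [260.8641115 148.3989547] [ 0.4652 -0.1954  0.0919] z 0.0921 circ [ 0.465 -0.196] 0.0122
lid 2401 [371.68971262 280.53394419] [ 0.589  -0.2801  0.1221] z 0.1223 circ [ 0.598  -0.2813] 0.0313
lid fit [ 0.59816838 -0.28145274]
jaw 1719 [338.14659686 229.45433392] [ 0.5597 -0.2582  0.0663] z 0.0662 circ [ 0.5718 -0.2661] 0.0423
((0.5708319544792175, -0.2659175395965576), (0.06473404914140701, 0.05675744265317917), 60.351741790771484)
board ((0.5813469290733337, -0.20957572758197784), (0.09179186820983887, 0.25985458493232727), 59.98873519897461) 0.018515588027510577
```

```bash
python3 - <<'E'
from h import *
z=np.load("w1.npz");X=z["X"];p=z["p"].copy()
c=optics.get_calibration("wrist")
def px(P):
    q=(np.array(c["view"])@np.r_[P,1])[:3]; q=np.array([[q[0],-q[1],-q[2]]]); return cv2.projectPoints(q,np.zeros(3),np.zeros(3),K(c),np.array(c["D"],float))[0].ravel()
a=px([.465,-.1957,.055]);b=px([.5323,-.239,.055]);k=px([.465,-.1957,.092]);print(a,b,k)
S=5;u0,v0=225,115
cr=cv2.resize(p[115:235,225:385],None,fx=S,fy=S,interpolation=cv2.INTER_CUBIC)
for q in(a,b,k): cv2.drawMarker(cr,tuple(int(t) for t in (q-[u0,v0]+.5)*S),(0,0,255),cv2.MARKER_CROSS,20,1)
cv2.imwrite("pics/piv.png",cr)
for u,v in((310,204),(316,190),(318,195),(295,182),(290,174)): print(u,v,X[v,u].round(4))
E
```

```text
[263.02321624 144.41473153] [316.53770678 202.33000703] [260.62694692 148.47301965]
310 204 [ 0.526  -0.2416  0.0574]
316 190 [ 0.5295 -0.2281  0.0463]
318 195 [ 0.5322 -0.2316  0.0516]
295 182 [ 0.5054 -0.2241  0.0536]
290 174 [ 0.4984 -0.2173  0.0541]
```

View pics/piv.png

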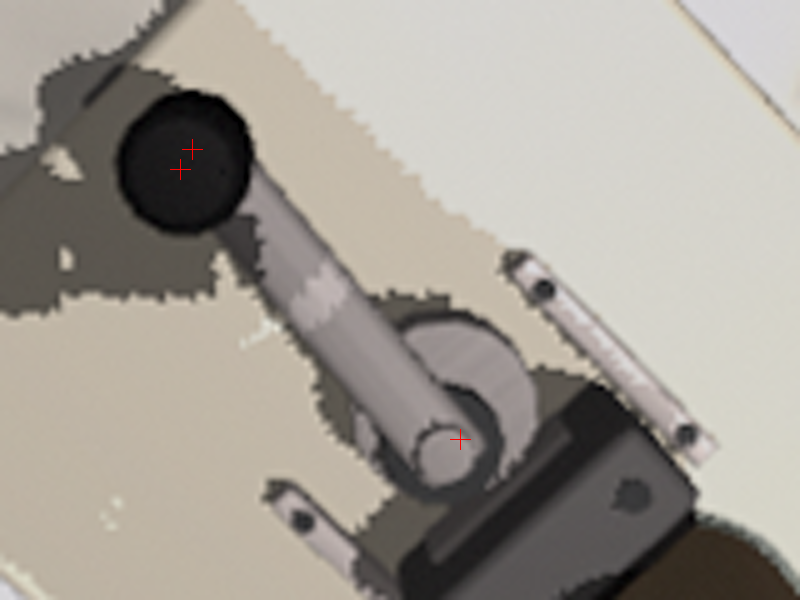

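The hub is centred at crop (443,456), which puts the pivot at about (0.5295,-0.2427). That is 79.5 mm from the knob at (0.465,-0.1957), so it fits the given 80 mm. The lever starts near 0.1 rad.

```bash
python3 -c "
from h import *
go([.465,-.1957,.13],15);go([.465,-.1957,.060],15)"
```

```text
t 1.48 at [ 0.4942 -0.2259  0.2599] travel [ 3.66 -2.05 12.99] rot [-0.    -0.    -0.006]
t 1.48 at [ 0.4942 -0.2259  0.2599] travel [ 3.66 -2.05 19.99] rot [-0.    -0.    -0.006]
```

Request:
{"api": "move_arm", "payload": {"travel": [[1, -0.5, 3.5], [2, -1.1, 7], [3, -1.6, 10], [3.65, -2.05, 13], [3.65, -2.05, 15], [3.65, -2.05, 17], [3.65, -2.05, 19], [3.65, -2.05, 20], [3.65, -2.05, 20]], "rot": [[0, 0, 0], [0, 0, 0], [0, 0, 0], [0, 0, 0], [0, 0, 0], [0, 0, 0], [0, 0, 0], [0, 0, 0], [0, 0, 0]], "claw": [8.5, 8.5, 8.5, 8.5, 8.5, 8.5, 8.5, 8.5, 8.5]}}

```text
time: 2.23
eef_pos: [0.4645, -0.1955, 0.0584]
tcp_rot: [[-0.255, 0.967, -0.003], [0.967, 0.255, 0.002], [0.002, -0.002, -1.0]]
ft_force: [-0.8, -0.1, 1.0]
finger_gap: 0.0849
grasp_force: 0.0
```

Request:
{"api": "move_arm", "payload": {"travel": [[0, 0, 0], [0, 0, 0], [0, 0, 0], [0, 0, 0], [0, 0, 0], [0, 0, 0], [0, 0, 0], [0, 0, 0], [0, 0, 0], [0, 0, 0]], "rot": [[0, 0, 0], [0, 0, 0], [0, 0, 0], [0, 0, 0], [0, 0, 0], [0, 0, 0], [0, 0, 0], [0, 0, 0], [0, 0, 0], [0, 0, 0]], "claw": [4, 3, 2, 2, 2, 2, 2, 2, 2, 2], "force": 25}}

```text
time: 3.07
eef_pos: [0.4656, -0.1951, 0.0608]
tcp_rot: [[-0.258, 0.966, 0.001], [0.966, 0.258, -0.0], [-0.001, 0.0, -1.0]]
ft_force: [-2.6, -0.0, 5.6]
finger_gap: 0.0243
grasp_force: 26.3
```

```bash
python3 - <<'E'
from h import *
s=monitor.sense(); R=np.array(s["tcp_rot"]); p0=np.array(s["eef_pos"])
print(s["time"],p0,s["ft_force"],s["finger_gap"],s["grasp_force"])
piv=np.array([.5295,-.2427]); v=p0[:2]-piv; a0=np.degrees(np.arctan2(v[1],v[0])); print(a0,np.hypot(*v))
for a in np.arange(a0,57,-5.): 
    P=np.r_[piv+.08*np.array([np.cos(np.radians(a)),np.sin(np.radians(a))]),.060]
    print(round(a,1),(R.T@(P-p0)*100).round(2))
E
```

```text
3.0667 [ 0.46563118 -0.19505043  0.06078519] [-2.59133812 -0.02638909  5.64303763] 0.024340225711429374 26.255408227443695
143.27508526144624 0.0796850495591496
143.3 [ 0.02 -0.02  0.08]
138.3 [0.43 0.55 0.08]
133.3 [0.79 1.15 0.08]
128.3 [1.09 1.77 0.08]
123.3 [1.34 2.43 0.08]
118.3 [1.53 3.1  0.08]
113.3 [1.66 3.78 0.08]
108.3 [1.73 4.48 0.08]
103.3 [1.74 5.18 0.08]
98.3 [1.69 5.87 0.08]
93.3 [1.58 6.56 0.08]
88.3 [1.41 7.24 0.08]
83.3 [1.18 7.9  0.08]
78.3 [0.9  8.53 0.08]
73.3 [0.56 9.14 0.08]
68.3 [0.16 9.72 0.08]
63.3 [-0.28 10.26  0.08]
58.3 [-0.76 10.76  0.08]
```

Request:
{"api": "move_arm", "payload": {"travel": [[0.43, 0.55, 0], [0.8, 1.15, 0], [1.1, 1.77, 0], [1.34, 2.43, 0], [1.53, 3.1, 0], [1.66, 3.78, 0], [1.73, 4.48, 0], [1.74, 5.18, 0], [1.69, 5.87, 0], [1.69, 5.87, 0]], "rot": [[0, 0, 0], [0, 0, 0], [0, 0, 0], [0, 0, 0], [0, 0, 0], [0, 0, 0], [0, 0, 0], [0, 0, 0], [0, 0, 0], [0, 0, 0]], "claw": [2, 2, 2, 2, 2, 2, 2, 2, 2, 2]}}

```text
time: 3.9
eef_pos: [0.5169, -0.1619, 0.0598]
tcp_rot: [[-0.258, 0.966, -0.004], [0.966, 0.258, 0.003], [0.003, -0.003, -1.0]]
ft_force: [-1.4, 10.5, 0.3]
finger_gap: 0.0244
grasp_force: 26.7
```

```bash
python3 - <<'E'
from h import *
s=monitor.sense(); R=np.array(s["tcp_rot"]); p0=np.array(s["eef_pos"])
print(s["time"],p0,s["ft_force"],s["finger_gap"],s["grasp_force"])
piv=np.array([.5295,-.2427]); v=p0[:2]-piv; a0=np.degrees(np.arctan2(v[1],v[0])); print(a0,np.hypot(*v))
for a in np.arange(93.3,53,-5.): 
    P=np.r_[piv+.08*np.array([np.cos(np.radians(a)),np.sin(np.radians(a))]),.060]
    print(round(a,1),(R.T@(P-p0)*100).round(2))
E
```

```text
3.9 [ 0.51691629 -0.16188286  0.05978502] [-1.40938977 10.4528863   0.2892877 ] 0.02440133958948618 26.659067273139954
98.85023000343612 0.08179095423372643
93.3 [-0.3   0.75 -0.02]
88.3 [-0.47  1.42 -0.03]
83.3 [-0.7   2.08 -0.03]
78.3 [-0.98  2.72 -0.03]
73.3 [-1.32  3.33 -0.04]
68.3 [-1.71  3.91 -0.04]
63.3 [-2.15  4.45 -0.04]
58.3 [-2.64  4.95 -0.05]
53.3 [-3.17  5.41 -0.05]
```

Request:
{"api": "move_arm", "payload": {"travel": [[0.1, 0.7, 0], [-0.08, 1.4, 0], [-0.31, 2.08, 0], [-0.6, 2.71, 0], [-0.93, 3.32, 0], [-1.33, 3.9, 0], [-1.77, 4.44, 0], [-2.25, 4.94, 0], [-2.25, 4.94, 0], [-2.25, 4.94, 0]], "rot": [[0, 0, 0], [0, 0, 0], [0, 0, 0], [0, 0, 0], [0, 0, 0], [0, 0, 0], [0, 0, 0], [0, 0, 0], [0, 0, 0], [0, 0, 0]], "claw": [2, 2, 2, 2, 2, 2, 2, 2, 2, 2]}}

```text
time: 4.73
eef_pos: [0.5699, -0.1717, 0.0597]
tcp_rot: [[-0.258, 0.966, -0.004], [0.966, 0.258, 0.002], [0.003, -0.003, -1.0]]
ft_force: [-6.2, 2.8, 0.1]
finger_gap: 0.0241
grasp_force: 26.6
```

```bash
python3 - <<'E'
from h import *
s=monitor.sense(); p0=np.array(s["eef_pos"])
print(s["time"],p0,s["ft_force"],s["finger_gap"],s["grasp_force"])
A,B=np.array([.4656,-.195]),np.array([.5169,-.1619]);C=p0[:2]
M=2*np.array([B-A,C-A]); c=np.linalg.solve(M,[B@B-A@A,C@C-A@A]); print("circle",c,np.hypot(*(A-c)),[np.degrees(np.arctan2(*(q-c)[::-1])) for q in(A,B,C)])
p,d,cc=grab("wrist"); X=world(d,cc); np.savez("w2.npz",p=p,X=X); cv2.imwrite("pics/w2.png",p)
E
```

```text
4.7333 [ 0.56994482 -0.17165703  0.05968933] [-6.17020676  2.79890242  0.13601262] 0.02410420527818039 26.622715294361115
circle [ 0.53017803 -0.23878257] 0.07802073492513834 [np.float64(145.8635426783032), np.float64(99.79862866187874), np.float64(59.35647361881383)]
```

View pics/w2.png

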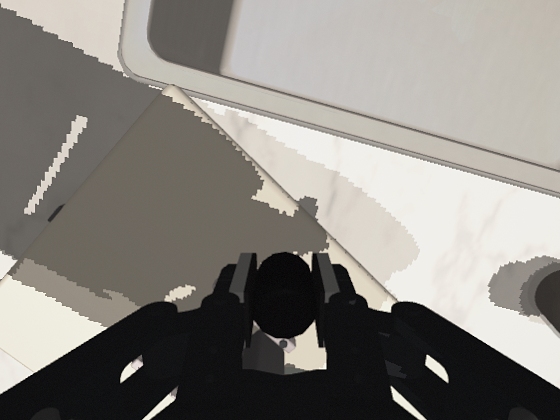

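The knob is held between the pads at (285,293). The lever is at about 90° of swing. I push a few mm further along the arc to confirm the end stop.

Request:
{"api": "move_arm", "payload": {"travel": [[-0.2, 0.2, 0], [-0.35, 0.3, 0], [-0.35, 0.3, 0], [-0.35, 0.3, 0]], "rot": [[0, 0, 0], [0, 0, 0], [0, 0, 0], [0, 0, 0]], "claw": [2, 2, 2, 2]}}

```text
time: 5.12
eef_pos: [0.5702, -0.1718, 0.0595]
tcp_rot: [[-0.258, 0.966, -0.012], [0.966, 0.258, 0.006], [0.009, -0.01, -1.0]]
ft_force: [-23.5, 17.2, 12.3]
finger_gap: 0.024
grasp_force: 28.7
```

It is at the stop: the force rose with no movement. I relax, open and rise.

Request:
{"api": "move_arm", "payload": {"travel": [[0.35, -0.3, 0], [0.35, -0.3, 0], [0.35, -0.3, 0], [0.35, -0.3, 0], [0.35, -0.3, 0], [0.35, -0.3, -3], [0.35, -0.3, -6], [0.35, -0.3, -10], [0.35, -0.3, -14], [0.35, -0.3, -18], [0.35, -0.3, -18], [0.35, -0.3, -18]], "rot": [[0, 0, 0], [0, 0, 0], [0, 0, 0], [0, 0, 0], [0, 0, 0], [0, 0, 0], [0, 0, 0], [0, 0, 0], [0, 0, 0], [0, 0, 0], [0, 0, 0], [0, 0, 0]], "claw": [2, 6, 8.5, 8.5, 8.5, 8.5, 8.5, 8.5, 8.5, 8.5, 8.5, 8.5]}}

```text
time: 6.12
eef_pos: [0.5723, -0.1729, 0.2425]
tcp_rot: [[-0.258, 0.966, 0.005], [0.966, 0.258, -0.002], [-0.003, 0.004, -1.0]]
ft_force: [0.1, -0.2, -1.8]
finger_gap: 0.0848
grasp_force: 0.0
```

```bash
python3 - <<'E'
from h import *
s=monitor.sense(); print(s["time"],s["eef_pos"],s["joint_pos"].round(1))
for n in ("side","scene"):
  p,d,c=grab(n); np.savez(n+"2.npz",p=p,X=world(d,c))
  X=world(d,c); Z=X[...,2]
  m=(Z>.118)&(Z<.127)&(abs(X[...,0]-.6)<.05)&(abs(X[...,1]+.28)<.05); print(n,m.sum(),X[m].mean(0))
  if n=="side": cv2.imwrite("pics/s2.png",cv2.resize(p[145:240,225:345],None,fx=6,fy=6,interpolation=cv2.INTER_CUBIC))
go([.50,-.26,.26],15); go([.60,-.30,.26],15)
E
```

```text
6.1167 [ 0.57225309 -0.17286634  0.24251185] [-23.1  25.2  92.7  -0.   61.9 -38.1]
side 178 [ 0.60401935 -0.28018821  0.1213796 ]
scene 135 [ 0.60280743 -0.27984845  0.12352579]
t 6.22 at [ 0.5712 -0.1725  0.2394] travel [-6.62 -9.14 -2.05] rot [-0.001 -0.    -0.001]
t 6.22 at [ 0.5712 -0.1725  0.2394] travel [-13.06  -0.51  -2.06] rot [-0.001 -0.    -0.001]
```

View pics/s2.png

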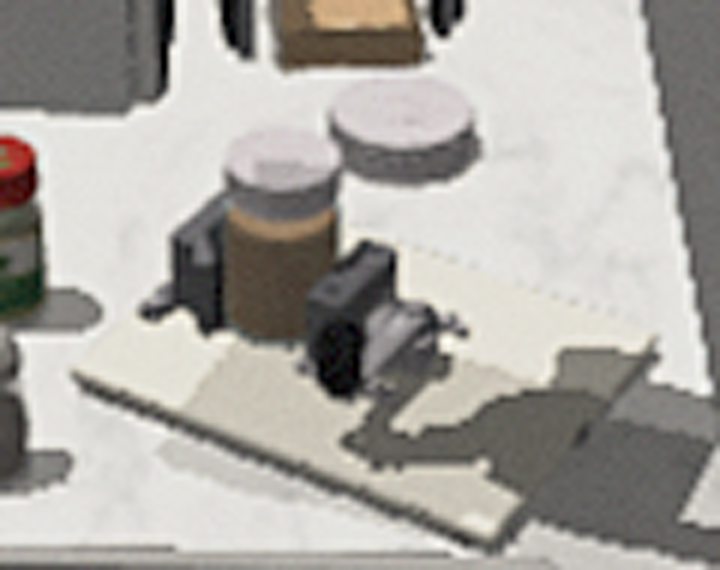

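The lever now points along +y with the knob at crop (335,355), and the jaw presses the jar, whose lid is at (282,160). Now I move above the lid to measure its centre.

Request:
{"api": "move_arm", "payload": {"travel": [[-2, 0, -1], [-5, 0, -2], [-8, 0, -2], [-11, 0, -2], [-11.3, 0, -2], [-11.3, 0, -2], [-11.3, 0, -2]], "rot": [[0, 0, 0], [0, 0, 0], [0, 0, 0], [0, 0, 0], [0, 0, 0], [0, 0, 0], [0, 0, 0]], "claw": [8.5, 8.5, 8.5, 8.5, 8.5, 8.5, 8.5]}}

```text
time: 6.8
eef_pos: [0.6002, -0.2813, 0.2584]
tcp_rot: [[-0.258, 0.966, -0.002], [0.966, 0.258, 0.002], [0.002, -0.002, -1.0]]
ft_force: [0.2, 0.2, -1.2]
finger_gap: 0.0852
grasp_force: 0.0
```

```bash
cat > lid.py <<'E'
from h import *
from scipy.optimize import least_squares
p,d,c=grab("wrist"); X=world(d,c); Z=X[...,2]
m=(Z>.117)&(Z<.127)&(abs(X[...,0]-.6)<.06)&(abs(X[...,1]+.28)<.06)
n,l,s,ce=cv2.connectedComponentsWithStats(m.astype(np.uint8)); i=1+s[1:,4].argmax(); q=X[l==i]
print(s[i],q.mean(0),cv2.minEnclosingCircle(q[:,:2].astype(np.float32)),np.median(q[:,2]))
h=cv2.convexHull(q[:,:2].astype(np.float32))[:,0]
f=least_squares(lambda c:np.hypot(*(h-c).T)-.031,q[:,:2].mean(0),loss="soft_l1",f_scale=.001).x;print("fit",f)
cv2.imwrite("pics/w3.png",p)
for z in(.14,.098): go([*f,z],15)
E
python3 lid.py
```

```text
[ 248  163   75   74 4313] [ 0.60155639 -0.28280801  0.12236516] ((0.6019131541252136, -0.28387102484703064), 0.03130016475915909) 0.12240481374319623
fit [ 0.60172238 -0.28361443]
t 6.85 at [ 0.6003 -0.2809  0.2589] travel [-0.32  0.08 11.89] rot [-0.001 -0.002 -0.001]
t 6.85 at [ 0.6003 -0.2809  0.2589] travel [-0.33  0.09 16.09] rot [-0.001 -0.002 -0.001]
```

Request:
{"api": "move_arm", "payload": {"travel": [[-0.1, 0, 3], [-0.2, 0.1, 6], [-0.33, 0.1, 9], [-0.33, 0.1, 11.5], [-0.33, 0.1, 13], [-0.33, 0.1, 14.5], [-0.33, 0.1, 15.5], [-0.33, 0.1, 16.1], [-0.33, 0.1, 16.1], [-0.33, 0.1, 16.1]], "rot": [[0, 0, 0], [0, 0, 0], [0, 0, 0], [0, 0, 0], [0, 0, 0], [0, 0, 0], [0, 0, 0], [0, 0, 0], [0, 0, 0], [0, 0, 0]], "claw": [8.5, 8.5, 8.5, 8.5, 8.5, 8.5, 8.5, 8.5, 8.5, 8.5]}}

```text
time: 7.68
eef_pos: [0.6027, -0.2844, 0.0996]
tcp_rot: [[-0.258, 0.966, 0.0], [0.966, 0.258, -0.0], [-0.0, 0.0, -1.0]]
ft_force: [0.0, -0.2, 1.0]
finger_gap: 0.0848
grasp_force: 0.0
```

Request:
{"api": "move_arm", "payload": {"travel": [[0, 0, 0], [0, 0, 0], [0, 0, 0], [0, 0, 0], [0, 0, 0], [0, 0, 0], [0, 0, 0]], "rot": [[0, 0, 0], [0, 0, 0], [0, 0, 0], [0, 0, 0], [0, 0, 0], [0, 0, 0], [0, 0, 0]], "claw": [7, 6.4, 5.8, 5.8, 5.8, 5.8, 5.8], "force": 40}}

```text
time: 8.27
eef_pos: [0.6026, -0.2849, 0.1004]
tcp_rot: [[-0.258, 0.966, 0.001], [0.966, 0.258, -0.001], [-0.001, 0.001, -1.0]]
ft_force: [-2.7, 1.2, 6.3]
finger_gap: 0.0611
grasp_force: 42.3
```

```bash
python3 - <<'E'
from h import *
s=monitor.sense(); print({k:np.round(s[k],4) for k in("time","eef_pos","ft_force","torque","finger_gap","grasp_force","joint_pos")})
p,d,c=grab("side"); a=cv2.resize(p[120:220,230:330],None,fx=4,fy=4,interpolation=cv2.INTER_CUBIC)
p,d,c=grab("wrist"); b=cv2.resize(p,(533,400)); cv2.imwrite("pics/g.png",cv2.resize(np.hstack([a,b]),None,fx=.85,fy=.85))
E
```

```text
{'time': np.float64(8.2667), 'eef_pos': array([ 0.6026, -0.2849,  0.1004]), 'ft_force': array([-2.7313,  1.2388,  6.2723]), 'torque': array([0.1081, 0.4604, 0.0475]), 'finger_gap': np.float64(0.0611), 'grasp_force': np.float64(42.3405), 'joint_pos': array([-3.09721e+01,  3.94373e+01,  8.99772e+01, -1.78000e-02,
        5.05091e+01, -4.59111e+01])}
```

View pics/g.png

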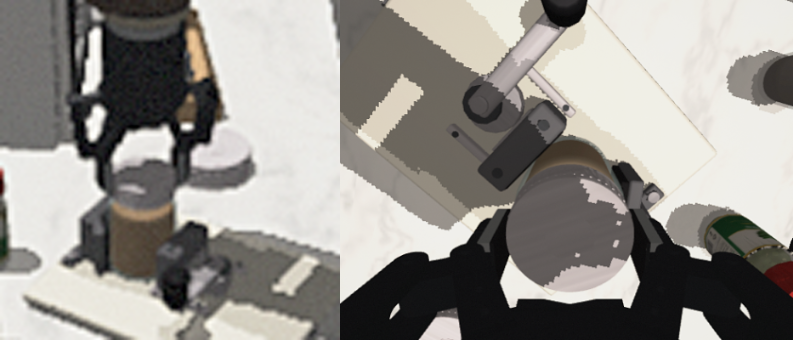

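The lid is centred between the pads (wrist inset lid centre at (570,235)) and gripped at 61 mm. I raise the grip and start turning anticlockwise.

Request:
{"api": "move_arm", "payload": {"travel": [[0, 0, 0], [0, 0, 0], [0, 0, 0], [0, 0, 0], [0, 0, -0.02], [0, 0, -0.04], [0, 0, -0.07], [0, 0, -0.1], [0, 0, -0.12], [0, 0, -0.12]], "rot": [[0, 0, 0], [0, 0, 0], [0, 0, 0], [0, 0, -0.08], [0, 0, -0.16], [0, 0, -0.24], [0, 0, -0.32], [0, 0, -0.4], [0, 0, -0.45], [0, 0, -0.45]], "claw": [5.6, 5.6, 5.6, 5.6, 5.6, 5.6, 5.6, 5.6, 5.6, 5.6], "force": 100}}

```text
time: 9.2
eef_pos: [0.6031, -0.2849, 0.1019]
tcp_rot: [[-0.655, 0.756, 0.002], [0.756, 0.655, -0.001], [-0.002, 0.001, -1.0]]
ft_force: [0.8, 0.5, 6.3]
finger_gap: 0.0596
grasp_force: 106.0
```

```bash
cat > st.py <<'E'
from h import *
s=monitor.sense(); R=np.array(s["tcp_rot"]); print({k:np.round(s[k],4).tolist() for k in("time","eef_pos","ft_force","torque","finger_gap","grasp_force")},"yaw",np.degrees(np.arctan2(R[1,1],R[0,1])))
E
python3 st.py
```

```text
{'time': 9.2, 'eef_pos': [0.6031, -0.2849, 0.1019], 'ft_force': [0.7584, 0.4828, 6.3128], 'torque': [0.1767, 0.0686, 0.1919], 'finger_gap': 0.0596, 'grasp_force': 105.9882} yaw 40.93028129437914
```

Request:
{"api": "move_arm", "payload": {"travel": [[0, 0, -0.03], [0, 0, -0.05], [0, 0, -0.08], [0, 0, -0.1], [0, 0, -0.13], [0, 0, -0.13], [0, 0, -0.13]], "rot": [[0, 0, -0.08], [0, 0, -0.16], [0, 0, -0.24], [0, 0, -0.32], [0, 0, -0.4], [0, 0, -0.45], [0, 0, -0.45]], "claw": [5.6, 5.6, 5.6, 5.6, 5.6, 5.6, 5.6]}}

```text
time: 9.78
eef_pos: [0.6029, -0.2849, 0.1027]
tcp_rot: [[-0.918, 0.396, 0.002], [0.396, 0.918, -0.001], [-0.002, -0.0, -1.0]]
ft_force: [-0.0, 0.5, 4.4]
finger_gap: 0.0593
grasp_force: 106.5
```

```bash
python3 st.py; python3 - <<'E'
from h import *
p,d,c=grab("wrist"); b=cv2.resize(p,(533,400)); p,d,c=grab("side"); a=cv2.resize(p[120:220,230:330],None,fx=4,fy=4,interpolation=cv2.INTER_CUBIC)
cv2.imwrite("pics/g2.png",cv2.resize(np.hstack([a,b]),None,fx=.85,fy=.85))
E
```

```text
{'time': 9.7833, 'eef_pos': [0.6029, -0.2849, 0.1027], 'ft_force': [-0.0214, 0.4967, 4.3955], 'torque': [0.0723, -0.0582, 0.002], 'finger_gap': 0.0593, 'grasp_force': 106.4813} yaw 66.64536134322226
```

View pics/g2.png

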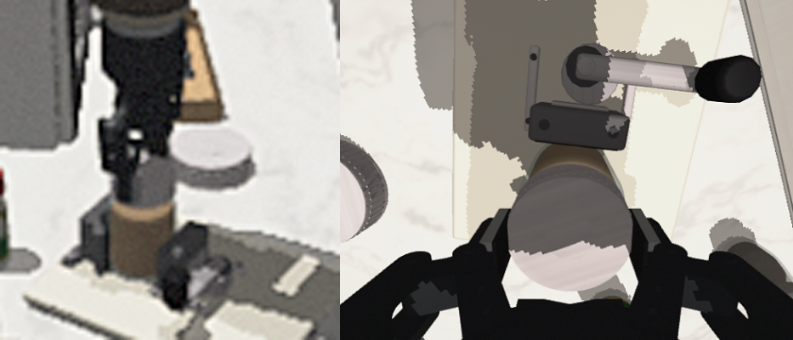

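The torque has faded to zero after 0.90 rad, and lid, lever and jar look in order. I turn 0.1 rad more, then lift gently.

Request:
{"api": "move_arm", "payload": {"travel": [[0, 0, -0.03], [0, 0, -0.05], [0, 0, -0.1], [0, 0, -0.2], [0, 0, -0.3], [0, 0, -0.3]], "rot": [[0, 0, -0.06], [0, 0, -0.1], [0, 0, -0.1], [0, 0, -0.1], [0, 0, -0.1], [0, 0, -0.1]], "claw": [5.6, 5.6, 5.6, 5.6, 5.6, 5.6]}}

```text
time: 10.38
eef_pos: [0.6024, -0.2845, 0.1044]
tcp_rot: [[-0.952, 0.306, -0.0], [0.306, 0.952, 0.0], [0.0, 0.0, -1.0]]
ft_force: [2.7, 1.6, -1.1]
finger_gap: 0.0594
grasp_force: 107.6
```

```bash
python3 st.py
```

```text
{'time': 10.3833, 'eef_pos': [0.6024, -0.2845, 0.1044], 'ft_force': [2.6665, 1.6381, -1.1097], 'torque': [0.3092, -0.3217, -0.017], 'finger_gap': 0.0594, 'grasp_force': 107.6273} yaw 72.1683569244177
```

Only the lid's weight remains on the wrist, so it is free. I lift 28 mm.

Request:
{"api": "move_arm", "payload": {"travel": [[0, 0, -0.3], [0, 0, -0.6], [0, 0, -0.9], [0, 0, -1.2], [0, 0, -1.5], [0, 0, -1.8], [0, 0, -2.1], [0, 0, -2.4], [0, 0, -2.7], [0, 0, -2.8], [0, 0, -2.8], [0, 0, -2.8]], "rot": [[0, 0, 0], [0, 0, 0], [0, 0, 0], [0, 0, 0], [0, 0, 0], [0, 0, 0], [0, 0, 0], [0, 0, 0], [0, 0, 0], [0, 0, 0], [0, 0, 0], [0, 0, 0]], "claw": [5.6, 5.6, 5.6, 5.6, 5.6, 5.6, 5.6, 5.6, 5.6, 5.6, 5.6, 5.6]}}

```text
time: 11.38
eef_pos: [0.6025, -0.2846, 0.1326]
tcp_rot: [[-0.952, 0.305, -0.0], [0.305, 0.952, -0.0], [0.0, -0.0, -1.0]]
ft_force: [0.2, 0.5, -1.2]
finger_gap: 0.0594
grasp_force: 107.9
```

```bash
python3 st.py; python3 - <<'E'
from h import *
p,d,c=grab("wrist"); X=world(d,c); b=cv2.resize(p,(533,400)); print("lid top z",np.median(X[290:320,270:290,2]), X[305,280])
p,d,c=grab("side"); a=cv2.resize(p[120:220,230:330],None,fx=4,fy=4,interpolation=cv2.INTER_CUBIC)
cv2.imwrite("pics/g3.png",cv2.resize(np.hstack([a,b]),None,fx=.85,fy=.85))
E
```

```text
{'time': 11.3833, 'eef_pos': [0.6025, -0.2846, 0.1326], 'ft_force': [0.2287, 0.4982, -1.169], 'torque': [-0.0085, -0.0319, 0.0086], 'finger_gap': 0.0594, 'grasp_force': 107.863} yaw 72.25000324796709
lid top z nan [ 0.60490299 -0.28704372  0.15554504]
```

View pics/g3.png

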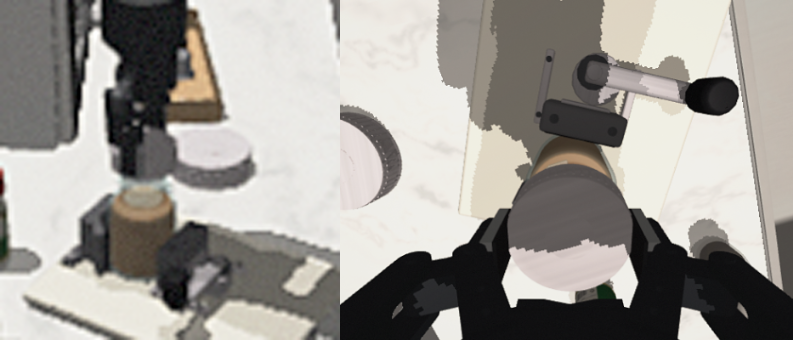

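The lid (left inset (150,155)) is held level above the open jar mouth at (143,195). Its top is at z 0.1555, so its lower edge is about 18 mm above the rim. The clamp is still shut, so I hand in.

```bash
python3 -c "
from h import *
print(workorder.finish_job())"
```

```text
the job is handed in; nothing more can be done
None
```

The clamp lever is at its end stop bracing the jar, and the lid came free after about 1 rad of turning. I handed the job in with the lid held level about 18 mm above the jar's mouth; no verdict was returned.

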